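Sweep the carved buds off the copy-carver's catch tray

TASK

Press the carving machine's spring pedal right down to its stop and hold it there a moment, so that the kicker pushes the last finished bud out of the nest onto the catch tray. Then sweep all four carved buds along the tray and over its open lip into the grey tote, without lifting them off the tray. Leave the square uncarved blank where it lies on the tray, and do not disturb the mallet or the chisel.

Things in the scene. Friction and masses are not known exactly. Their poses are not given: they have to be found in the camera images.
- station: fixed carving machine and its aluminium catch tray. Origin on the table under the tray; own x across the tray, own y along it to the open lip. Level tray floor, top at z 80 mm, x -135 to 135, y -150 to 170. Walls at the sides and back (y -153, gap at the nest), 6 mm thick, rise 18 mm above the floor. Grey housing x -40 to 130, y -370 to -240, 150 mm high, 40 mm motor on top
- lip (a point): middle of the tray's open lip (station x 0, y 170 mm), on the floor's top face, 80 mm above the table; open over the tray's full 270 mm width, floor 6 mm thick
- nest (a point): middle of the nest floor (station x 0, y -195, z 80 mm): a lane level with the tray, x -33 to 33, y -240 to -150, between 6 mm cheeks 44 mm high, under three guard bars (tops 50 mm above the floor). A kicker plate 50 wide, 30 high stands at its rear, face at y -226; fully pressing the pedal drives it 140 mm to +y, and it returns when the pedal is let go
- pedal (a joint): angle of the pedal plate: 0 up at rest, 0.30 rad down at its stop; spring, about 3 N at the start and 8 N at the stop, pressed at the tread. It drives the kicker
- pedal_tread (a point): the middle of the tread: top face of the pedal plate's raised end (steel plate 115 x 70 mm with a black rubber pad), where to press; about 89 mm above the table at rest, 63 mm at the stop. The point moves with the plate
- pedal_box: the pedal's dark fixed base, 135 x 85 mm. Origin on the table under the tread; own x points from the tread to the hinge, which lies 90 mm along x, 52 mm above the table
- tote: grey open plastic tote, fixed, 210 mm (x) x 200 mm (y) x 70 mm high, wall 5 mm; its origin is the centre of its underside. Its near edge is tucked under the tray's lip; it is narrower than the tray and is shifted along the lip from run to run
- bud1: finished carved wooden bud, teardrop in plan: round dome 48 mm across, 30 mm high, flat base and small flat crown (sides upright for the lowest 10 mm), with a conical tip reaching 43 mm from the origin along own x (24 mm thick at the dome, 8 mm near its end, axis 12.5 mm up). Origin: centre of the dome's underside. About 60 g. Lies on the tray
- bud2: carved bud like bud1, on the tray
- bud3: carved bud like bud1, on the tray
- bud4: carved bud like bud1; starts in the nest under the guard bars, in front of the kicker, tip towards the tray
- blank: uncarved square wooden blank, 44 x 44 x 36 mm high, loose on the tray; origin at the centre of its underside. To be left where it lies
- mallet: carver's wooden mallet lying on the table: head 50 (x) x 100 (y) x 50 mm high, origin under the head's centre; handle 24 mm thick reaches to own x = -170 mm. Bystander
- chisel: flat chisel lying on the table along own x: wooden handle 26 mm thick from x -100 to 0, steel blade 18 mm wide to x 100. Bystander

How it is judged:
By the outcome, as a careful person would: the job done as asked, in the order asked, and still so for the second after the job is handed in, with the robot touching nothing.
It also fails if it takes over 72 s, if anything falls off the work surface, if the arm or the gripper's body presses on something with over 40 N, if the wrist force passes 120 N, or if a joint passes its speed limit or range.

ROBOT

A 7-joint arm with a two-finger parallel gripper is mounted at the origin on the work surface. World frame = base frame: x ahead of the robot, y to its left, z up, the work surface at z = 0. Lengths are in m, angles in rad, forces in N, time in s.
With the tool pointing down it reaches from about 0.4 to 0.85 m from the base axis. Payload 10.4 kg.
Tool frame: the origin (TCP) lies on the centre line of the jaws, within the pads' length; the fingertips stand 19 mm ahead of it and the grasp point (between the pads) is the TCP; z points along the fingers, y is the line along which they close (so a half turn about z gives the same grasp; the last joint's range is limited). The gripper opens to 87 mm and grips with 3 to 60 N. Pads are 19 mm wide; open, the fingers measure 117 mm over their backs; the gripper's body (75 mm by 190 mm) begins 51 mm behind the grasp point.
Start: joints at [1.163, 0.332, -0.065, 1.46, 0.022, 1.35, -0.088], TCP at [0.235, -0.579, 0.242] pointing down, gripper open.
Joint ranges: [-2.6, 2.6], [-0.5, 2.12], [-1.47, 1.34], [0.16, 2.42], [-1.27, 4.41], [0.06, 2.06], [-2.6, 2.6]. Speed limits (rad/s): [2.22, 2.22, 2.79, 2.79, 3.14, 3.14, 3.14].

INTERFACE

Orientations are given as a unit quaternion [w, x, y, z].
In Python, from bench import * gives the robot as it stands.
- The arm moves only by the tool play_rows, never from a script. Its argument "series" is a list of rows, each an object with "delta_pos": the shift along the tool's x, y, z as a fraction of full scale, a list of three; "twist": the turn, a rotation vector about the tool's x, y, z as a fraction of full scale, a list of three. In form: [{"delta_pos": [dx, dy, dz], "twist": [wx, wy, wz]}, ...]. A call has 1 to 10 rows; each row is the pose to reach, as a shift and turn from the pose commanded when the call began, along the tool's axes at that moment; what a row does not reach only later rows make up. Full scale, the value 1, is 150 mm for a shift and 1.5 rad for a turn. A row lasts 1/10 s, in which the tool goes at most 50 mm and 8.59 degrees, less where a joint would pass 70% of its speed; a pose out of reach is approached as far as the arm can. A call with a number of a shift or a turn outside -1 to 1 is refused whole. A call with a gripper value outside its range is refused whole. "fingers" is the opening, from -1 (shut) to 1 (fully open), set as the call begins (left out, the last holds). The fingers move at their own pace and stop on an object; "grip_force" is the grip in N (left out, the last holds). Time passes only in rows, so rows that repeat a pose let the fingers close. It gives the time, the measured TCP pose, the force, the opening and the grip force at its end, in the units of the state.
- read_state(): the state, without advancing time (a new reading comes with each control period).
- read_camera(name): name is "side" or "top" or "wrist"; returns a dict with "frame" (420x560x3 uint8, red, green, blue), "vertical_fov" (degrees; the focal length in pixels is half the picture's height over the tangent of half this angle, whatever the lens; pixels are square), "cx", "cy" (the principal point, pixels), "R" (3x3) and "t" (3): a world point X has camera coordinates R X + t. Camera axes: x right, y down, z forward; pixel columns grow to the right and rows downward; lengths in m; the calibration is good to about 2 mm. A picture is of the moment at which its call begins. There is no depth.
- close_job(): hands the job in; it is judged then, once.
The state is a dict: "clock": time; "joint_pos": joint angles; "qvel": joint speeds; "joint_torque": joint torques, N m; "tcp_pos": TCP position; "tcp_rot": TCP orientation; "ft_force": force on the tool from outside, world axes, zero at the start; "torque": the same for the moment, N m; "opening": opening from 0.0 (shut) to 1.0 (fully open); "finger_force": force on a finger pad.
Only numpy, scipy, OpenCV 4.12 (cv2) and the standard library are available. Lean on these libraries where they do the work, as an engineer would, in place of code of your own. Each camera call takes 0.05 s, during which the arm holds its last target. There are 200 camera calls.

## Working session

There is one attempt and no reset: what is moved stays moved. The work goes in short steps, Python scripts to look and compute and a tool call to move; the robot and the scene stay as the last step left them, time stands still between calls to the robot, and variables do not carry over. Pictures are saved under pics/ and viewed, at most 10 in all, crops included, and the job is handed in when it is done.

Besides the shell and the picture viewer there is one more tool, called after ">>>" by a JSON object that holds its "api" and its "payload". play_rows: Moves the arm, as the interface text tells. Shift numbers are shares of 150 mm and turn numbers shares of 1.5 rad, none past 1 either way. Its arguments: {"type":"object","properties":{"series":{"type":"array","items":{"type":"object","properties":{"delta_pos":{"type":"array","items":{"type":"number","minimum":-1,"maximum":1}},"twist":{"type":"array","items":{"type":"number","minimum":-1,"maximum":1}}}}},"fingers":{"type":"number"},"grip_force":{"type":"number"}},"required":["series"]}

```bash
mkdir -p pics; cat > h.py <<'E'
from bench import *
import numpy as np, cv2
from scipy.spatial.transform import Rotation as Rn
def cam(n,save=None):
    c=read_camera(n)
    if save: cv2.imwrite('pics/'+save,c['frame'][:,:,::-1])
    return c
def ray(c,u,v,z):
    f=c['frame'].shape[0]/2/np.tan(np.radians(c['vertical_fov'])/2)
    R=np.array(c['R']);t=np.array(c['t'])
    d=R.T@np.array([(u-c['cx'])/f,(v-c['cy'])/f,1]);o=-R.T@t
    return o+d*(z-o[2])/d[2]
def proj(c,X):
    f=c['frame'].shape[0]/2/np.tan(np.radians(c['vertical_fov'])/2)
    p=np.array(c['R'])@X+np.array(c['t']);return p[:2]/p[2]*f+[c['cx'],c['cy']]
E
python3 - <<'E'
from h import *
import pickle
a=cam('top','top0.png');b=cam('side','side0.png')
pickle.dump((a,b),open('c0.pkl','wb'))
for c in(a,b):print(c['vertical_fov'],c['cx'],c['cy'],-np.array(c['R']).T@c['t'],np.round(c['R'],2).tolist())
s=read_state();print(s)
E
```

```text
43.5951668284631 282.2387872960472 216.00648728533997 [ 0.39164608 -0.03374463  1.2915193 ] [[-0.02, -1.0, -0.01], [-1.0, 0.02, -0.09], [0.09, 0.01, -1.0]]
53.34572447744958 280.4906549642017 210.99157705763068 [ 0.47403251 -0.6115516   0.75208353] [[1.0, -0.07, -0.01], [-0.06, -0.75, -0.66], [0.04, 0.66, -0.75]]
{'clock': 0.1, 'joint_pos': array([ 1.16342927,  0.33283446, -0.06471972,  1.46085852,  0.02162303,
        1.34990052, -0.08849412]), 'qvel': array([-0.00137835, -0.00149892,  0.00191595, -0.00066218, -0.00103155,
        0.00167224,  0.00058674]), 'joint_torque': array([ 2.10465158e-03, -6.24544859e+01,  2.48857430e-02, -3.90714705e+01,
       -6.15402753e-02,  3.65706068e-02,  6.07651896e-05]), 'tcp_pos': array([ 0.2344694 , -0.57900251,  0.24081687]), 'tcp_rot': array([-6.31999257e-04,  9.81546419e-01,  1.91222910e-01, -1.61065350e-04]), 'ft_force': array([0.56573823, 0.62269759, 0.45232812]), 'torque': array([-0.03727977, -0.04033703,  0.04770339]), 'finger_force': 0.0, 'opening': 0.9987176327523353}
```

View pics/top0.png

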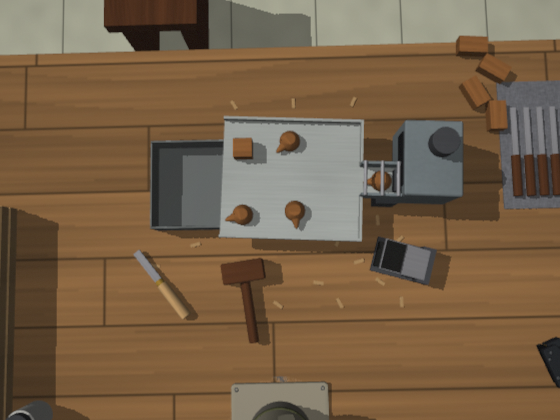

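View pics/side0.png

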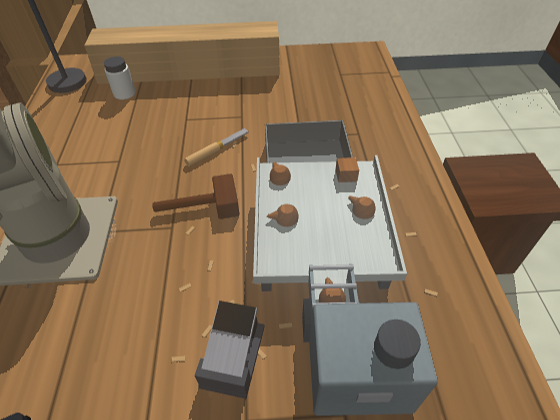

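The top view shows the tray at u 220–363, v 118–241 and the tote to its left. The buds are at (289,141), (241,214), (294,211) and, in the nest, (381,180). The blank is at (243,148), the pedal around (403,260) with its black pad at (392,256), and the mallet and chisel lie below the tray. The side view agrees with this.

```bash
python3 - <<'E'
from h import *
import pickle
a,b=pickle.load(open('c0.pkl','rb'))
hsv=cv2.cvtColor(a['frame'],cv2.COLOR_RGB2HSV)
def blobs(m,amin=60):
    n,l,s,c=cv2.connectedComponentsWithStats(m.astype('uint8'))
    return [(l==i,s[i],c[i]) for i in range(1,n) if s[i][4]>amin]
# tray: bright low-saturation
m=((hsv[...,1]<60)&(hsv[...,2]>130)); m[:100]=0;m[260:]=0
big=max(blobs(m),key=lambda q:q[1][4])
cs,_=cv2.findContours(big[0].astype('uint8'),cv2.RETR_EXTERNAL,cv2.CHAIN_APPROX_NONE)
print('tray',big[1],cv2.approxPolyDP(cs[0],5,True)[:,0].tolist())
for (u,v) in cv2.approxPolyDP(cs[0],5,True)[:,0]: print((u,v),ray(a,u,v,.08).round(3)[:2],ray(a,u,v,.098).round(3)[:2])
# wood on tray
w=(hsv[...,1]>110); w[:122]=0;w[238:]=0;w[:,:226]=0;w[:,400:]=0;w[:,360:][:162]=0;w[:,362:][196-0:]=0
for bm,s,c in blobs(w):
    k=cv2.erode(bm.astype('uint8'),np.ones((3,3)))
    d=cv2.distanceTransform(bm.astype('uint8'),cv2.DIST_L2,5)
    j=np.unravel_index(d.argmax(),d.shape)
    print('wood',s,c.round(1),'in',j[::-1],d.max().round(1),ray(a,*c,.095).round(3),ray(a,j[1],j[0],.095).round(3))
# tote dark grey; pedal
r=a['frame'][110:250,140:240].astype(int)
dm=(hsv[...,1]<110)&(hsv[...,2]<120)
for bm,s,c in blobs(dm,150):
    if 100<s[1]<300: 
        rc=cv2.minAreaRect(np.argwhere(bm)[:,::-1].astype('float32'));print('dark',s,c.round(1),rc)
        if s[0]<300: print([ray(a,*p,.07).round(3)[:2].tolist() for p in cv2.boxPoints(rc)])
z=cv2.resize(a['frame'][225:295,360:450],None,fx=7,fy=7,interpolation=2)[:,:,::-1]
z2=cv2.resize(b['frame'][290:400,190:270],None,fx=5,fy=5,interpolation=2)[:,:,::-1][:490]
cv2.imwrite('pics/ped.png',np.vstack([z])) 
E
```

```text
tray [  219   116   147   125 14140] [[224, 116], [349, 120], [361, 126], [225, 121], [219, 236], [361, 240], [363, 120]]
(np.int32(224), np.int32(116)) [0.746 0.113] [0.74  0.111]
(np.int32(349), np.int32(120)) [ 0.728 -0.181] [ 0.723 -0.179]
(np.int32(361), np.int32(126)) [ 0.713 -0.209] [ 0.708 -0.206]
(np.int32(225), np.int32(121)) [0.733 0.111] [0.728 0.109]
(np.int32(219), np.int32(236)) [0.462 0.129] [0.461 0.126]
(np.int32(361), np.int32(240)) [ 0.445 -0.199] [ 0.444 -0.196]
(np.int32(363), np.int32(120)) [ 0.727 -0.214] [ 0.722 -0.211]
wood [277 131  22  21 328] [288.2 141.6] in (np.int64(289), np.int64(141)) 9.8 [ 0.676 -0.037  0.095] [ 0.678 -0.039  0.095]
wood [233 138  19  21 381] [242.1 148.3] in (np.int64(242), np.int64(148)) 10.0 [0.663 0.071 0.095] [0.664 0.071 0.095]
wood [367 171  13  20 156] [374.7 180.7] in (np.int64(375), np.int64(181)) 5.0 [ 0.58  -0.233  0.095] [ 0.579 -0.234  0.095]
wood [384 172   7  18  83] [386.7 180.4] in (np.int64(387), np.int64(180)) 4.0 [ 0.58  -0.26   0.095] [ 0.58  -0.261  0.095]
wood [285 201  19  27 326] [294.4 211.7] in (np.int64(
[... 856 characters left out ...]
6], [0.701, 0.291], [0.693, 0.117], [0.46, 0.125]]
dark [234 139  33  25 337] [256.2 154.1] ((250.0, 151.0), (24.0, 32.0), 90.0)
[[0.692, 0.092], [0.69, 0.016], [0.632, 0.017], [0.634, 0.093]]
dark [296 202  15  29 177] [304.2 217.2] ((303.9190368652344, 216.52598571777344), (12.164576530456543, 27.522350311279297), 8.746162414550781)
[[0.474, -0.049], [0.538, -0.061], [0.533, -0.089], [0.469, -0.077]]
dark [   0  207   53  213 2637] [ 13.  330.6] ((26.0, 313.0), (212.0, 52.0), 90.0)
[[0.544, 0.647], [0.54, 0.523], [0.056, 0.515], [0.058, 0.634]]
dark [ 370  236   67   49 2198] [403.1 260.1] ((402.82354736328125, 259.7059020996094), (61.60404968261719, 37.350486755371094), 14.03624439239502)
```

View pics/ped.png

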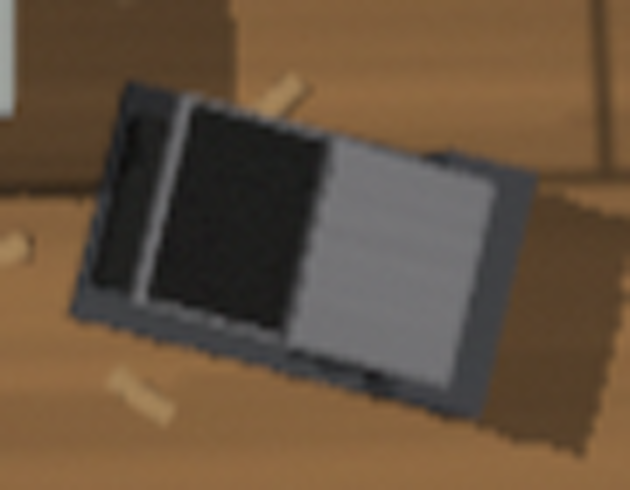

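```bash
python3 - <<'E'
from h import *
import pickle
a,b=pickle.load(open('c0.pkl','rb'))
f=lambda u,v:(360+(u+.5)/7-.5,225+(v+.5)/7-.5)
print('tread',ray(a,*f(237,218),.087),'end',ray(a,*f(161,197),.094),'hinge end',ray(a,*f(470,285),.062))
for p in[(150,142),(152,230),(222,228),(222,141)]:print('tote',ray(a,*p,.07).round(3))
# row/col profile for tote edges
print(a['frame'][132:150,170].sum(1).tolist(),a['frame'][220:236,170].sum(1).tolist())
# wood tips
s=read_state();print(Rn.from_quat(np.roll(s['tcp_rot'],-1)).as_matrix().round(3).tolist())
# check with side: project candidates
for n,X in dict(tread=ray(a,*f(237,218),.087),b1=[.677,-.038,.11],b2=[.513,-.046,.11],b3=[.509,.074,.11],blank=[.663,.071,.116],nest=[.579,-.2445,.11]).items():print(n,proj(b,np.array(X)).round(0))
E
```

```text
tread [ 0.40695918 -0.27009803  0.087     ] end [ 0.41423544 -0.24445625  0.094     ] hinge end [ 0.38330711 -0.35109414  0.062     ]
tote [0.69  0.292 0.07 ]
tote [0.48  0.287 0.07 ]
tote [0.481 0.123 0.07 ]
tote [0.688 0.12  0.07 ]
[261, 252, 253, 258, 262, 262, 258, 251, 310, 318, 221, 118, 116, 116, 120, 119, 160, 194] [194, 193, 194, 196, 193, 191, 253, 291, 218, 122, 162, 189, 187, 194, 246, 296]
[[0.927, 0.375, -0.001], [0.375, -0.927, 0.001], [-0.0, -0.001, -1.0]]
tread [232. 317.]
b1 [362. 200.]
b2 [283. 208.]
b3 [278. 168.]
blank [346. 163.]
nest [330. 291.]
```

>>> {"api": "play_rows", "payload": {"series": [{"delta_pos":[0.92,-0.743,0],"twist":[0,0,-0.79]},{"delta_pos":[0.92,-0.743,0],"twist":[0,0,-0.79]},{"delta_pos":[0.92,-0.743,0],"twist":[0,0,-0.79]},{"delta_pos":[0.92,-0.743,0],"twist":[0,0,-0.79]},{"delta_pos":[0.92,-0.743,0],"twist":[0,0,-0.79]},{"delta_pos":[0.92,-0.743,0],"twist":[0,0,-0.79]},{"delta_pos":[0.92,-0.743,0],"twist":[0,0,-0.79]},{"delta_pos":[0.92,-0.743,0],"twist":[0,0,-0.79]},{"delta_pos":[0.92,-0.743,0],"twist":[0,0,-0.79]}], "fingers": -1, "grip_force": 10}}

```text
clock: 1.0
tcp_pos: [0.3205, -0.4241, 0.2412]
tcp_rot: [-0.0, 0.707, 0.708, 0.0]
ft_force: [-0.7, -0.2, 0.3]
opening: 0.267
finger_force: 0.0
```

>>> {"api": "play_rows", "payload": {"series": [{"delta_pos":[0.33,0.19,0.2]},{"delta_pos":[0.66,0.38,0.45]},{"delta_pos":[1,0.577,0.707]},{"delta_pos":[1,0.577,0.707]},{"delta_pos":[1,0.577,0.707]}]}}

```text
invalid input at $.series[0]: expected keys delta_pos, twist
```

```bash
python3 - <<'E'
from h import *
c=cam('wrist');d=cam('side');cv2.imwrite('pics/w1.png',np.hstack([c['frame'][::1,::1],d['frame'][:, :]])[:,:,::-1][::1,::1]) if 0 else cv2.imwrite('pics/w1.png',cv2.resize(np.hstack([c['frame'],d['frame'][:,100:400]])[:,:,::-1],(800,391)))
print(read_state()['tcp_pos'])
E
```

```text
[ 0.32057539 -0.42415585  0.24133684]
```

View pics/w1.png

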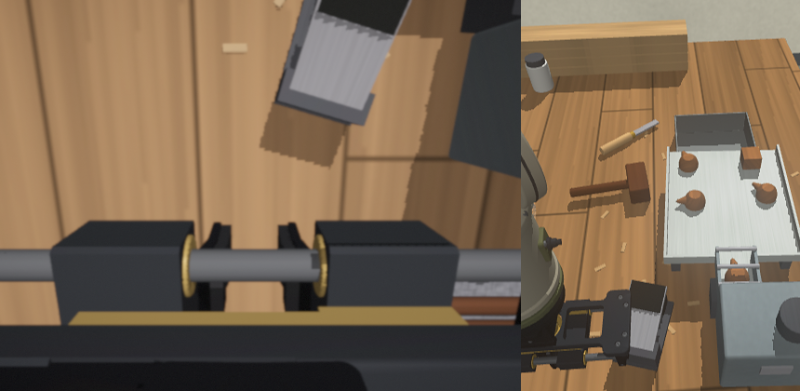

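The wrist view shows the gripper before the move (the call was refused), with the pedal ahead of it at about (340,60).

>>> {"api": "play_rows", "payload": {"series": [{"delta_pos":[0.33,0.19,0.2],"twist":[0,0,0]},{"delta_pos":[0.66,0.38,0.45],"twist":[0,0,0]},{"delta_pos":[1,0.577,0.707],"twist":[0,0,0]},{"delta_pos":[1,0.577,0.707],"twist":[0,0,0]},{"delta_pos":[1,0.577,0.707],"twist":[0,0,0]}]}}

```text
clock: 1.6
tcp_pos: [0.4085, -0.2682, 0.1325]
tcp_rot: [-0.003, 0.706, 0.708, 0.0]
ft_force: [-1.0, -0.4, 1.2]
opening: 0.007
finger_force: 0.0
```

>>> {"api": "play_rows", "payload": {"series": [{"delta_pos":[0.02,0,0.1],"twist":[0,0,0]},{"delta_pos":[0.02,0,0.15],"twist":[0,0,0]},{"delta_pos":[0.02,0,0.18],"twist":[0,0,0]},{"delta_pos":[0.02,0,0.21],"twist":[0,0,0]},{"delta_pos":[0.02,0,0.21],"twist":[0,0,0]}]}}

```text
clock: 2.1
tcp_pos: [0.4075, -0.2719, 0.1043]
tcp_rot: [0.0, 0.708, 0.706, 0.0]
ft_force: [-0.5, 0.6, 3.0]
opening: 0.01
finger_force: 1.4
```

>>> {"api": "play_rows", "payload": {"series": [{"delta_pos":[0,0,0.02],"twist":[0,0,0]},{"delta_pos":[0,0,0.04],"twist":[0,0,0]},{"delta_pos":[0,0,0.06],"twist":[0,0,0]},{"delta_pos":[0,0,0.08],"twist":[0,0,0]},{"delta_pos":[0,0,0.1],"twist":[0,0,0]},{"delta_pos":[0,0,0.12],"twist":[0,0,0]},{"delta_pos":[0,0,0.135],"twist":[0,0,0]},{"delta_pos":[0,0,0.15],"twist":[0,0,0]},{"delta_pos":[0,0,0.15],"twist":[0,0,0]}]}}

```text
clock: 3.0
tcp_pos: [0.4089, -0.2705, 0.0826]
tcp_rot: [0.001, 0.707, 0.707, 0.001]
ft_force: [0.9, 6.3, 9.6]
opening: 0.002
finger_force: 4.9
```

>>> {"api": "play_rows", "payload": {"series": [{"delta_pos":[0,0,0.015],"twist":[0,0,0]},{"delta_pos":[0,0,0.015],"twist":[0,0,0]},{"delta_pos":[0,0,0.03],"twist":[0,0,0]},{"delta_pos":[0,0,0.03],"twist":[0,0,0]},{"delta_pos":[0,0,0.03],"twist":[0,0,0]}]}}

```text
clock: 3.5
tcp_pos: [0.4092, -0.2706, 0.0819]
tcp_rot: [0.001, 0.707, 0.707, 0.0]
ft_force: [-16.7, 18.3, 56.4]
opening: 0.006
finger_force: 28.8
```

```bash
python3 - <<'E'
from h import *
c=cam('top');d=cam('side');cv2.imwrite('pics/p2.png',cv2.resize(np.hstack([c['frame'][100:300,140:480],d['frame'][120:320,200:420]])[:,:,::-1],(800,286)))
s=read_state();print(s['tcp_pos'],s['ft_force'])
E
```

```text
[ 0.40919574 -0.2706268   0.08184431] [-16.31999883  19.18205733  57.3839378 ]
```

View pics/p2.png

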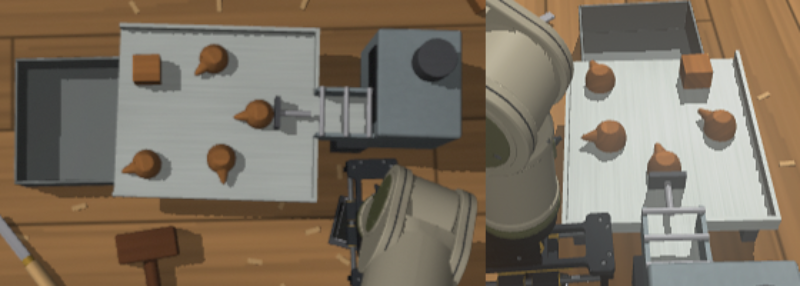

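The tray view (with the pedal at its stop, 57 N) shows the kicker extended. Bud4 is ejected onto the tray at about crop (257,113), and the other buds are undisturbed. Now I release the pedal.

>>> {"api": "play_rows", "payload": {"series": [{"delta_pos":[0,0,-0.05],"twist":[0,0,0]},{"delta_pos":[0,0,-0.12],"twist":[0,0,0]},{"delta_pos":[0,0,-0.2],"twist":[0,0,0]},{"delta_pos":[0,0,-0.4],"twist":[0,0,0]},{"delta_pos":[0,0,-0.7],"twist":[0,0,0]},{"delta_pos":[0.2,0.1,-0.85],"twist":[0,0,0]},{"delta_pos":[0.5,0.3,-0.85],"twist":[0,0,0]},{"delta_pos":[0.8,0.6,-0.85],"twist":[0,0,0]},{"delta_pos":[1,0.69,-0.85],"twist":[0,0,0]},{"delta_pos":[1,0.69,-0.85],"twist":[0,0,0]}], "fingers": -0.22}}

```text
clock: 4.6
tcp_pos: [0.5138, -0.1144, 0.2053]
tcp_rot: [-0.0, 0.704, 0.71, 0.002]
ft_force: [-1.2, 0.9, 0.1]
opening: 0.388
finger_force: 0.0
```

```bash
cat > t.py <<'E'
from h import *
c=cam('top');s=read_state();print(s['clock'],s['tcp_pos'].round(4),s['opening'])
hsv=cv2.cvtColor(c['frame'],cv2.COLOR_RGB2HSV)
w=((hsv[...,1]>110)&(hsv[...,0]<25)).astype('uint8')
q=np.array([proj(c,np.array([x,y,.09])) for x,y in[(.474,.35),(.715,.35),(.725,-.19),(.45,-.19)]]).astype(np.int32)
m=np.zeros_like(w);cv2.fillPoly(m,[q],1);w&=m
n,l,st,ce=cv2.connectedComponentsWithStats(w)
for i in range(1,n):
    if st[i][4]>60:
        d=cv2.distanceTransform((l==i).astype('uint8'),cv2.DIST_L2,5);j=np.unravel_index(d.argmax(),d.shape)
        e=ray(c,j[1],j[0],.095);g=ray(c,*ce[i],.095);print(st[i][4],'px',ce[i].round(0),'c',e.round(3)[:2],'tipdir',(g-e).round(3)[:2])
import sys
if len(sys.argv)>1: cv2.imwrite('pics/'+sys.argv[1],cv2.resize(c['frame'][90:260,130:420,::-1],(800,469)))
E
python3 t.py
```

```text
4.65 [ 0.5124 -0.1179  0.205 ] 0.3902133177800135
4083 px [151. 173.] c [0.683 0.32 ] tipdir [-0.072 -0.036]
328 px [288. 142.] c [ 0.678 -0.039] tipdir [-0.001  0.002]
382 px [242. 148.] c [0.664 0.071] tipdir [-0.001 -0.   ]
327 px [294. 212.] c [ 0.514 -0.046] tipdir [-0.002 -0.001]
338 px [241. 215.] c [0.51  0.073] tipdir [-0.002  0.003]
```

>>> {"api": "play_rows", "payload": {"series": [{"delta_pos":[0.3,0,0],"twist":[0,0,0]},{"delta_pos":[0.6,0,0],"twist":[0,0,0]},{"delta_pos":[0.9,0,0],"twist":[0,0,0]},{"delta_pos":[0.9,0,0.1],"twist":[0,0,0]},{"delta_pos":[0.9,0,0.35],"twist":[0,0,0]},{"delta_pos":[0.9,0,0.55],"twist":[0,0,0]},{"delta_pos":[0.9,0,0.65],"twist":[0,0,0]},{"delta_pos":[0.9,0,0.67],"twist":[0,0,0]},{"delta_pos":[0.9,0,0.67],"twist":[0,0,0]}]}}

```text
clock: 5.55
tcp_pos: [0.5116, 0.013, 0.1046]
tcp_rot: [0.0, 0.708, 0.706, 0.0]
ft_force: [-0.3, 0.3, 0.9]
opening: 0.392
finger_force: 0.0
```

>>> {"api": "play_rows", "payload": {"series": [{"delta_pos":[0.1,0,0],"twist":[0,0,0]},{"delta_pos":[0.2,0,0],"twist":[0,0,0]},{"delta_pos":[0.3,0.02,0],"twist":[0,0,0]},{"delta_pos":[0.38,0.05,0],"twist":[0,0,0]},{"delta_pos":[0.46,0.08,0],"twist":[0,0,0]},{"delta_pos":[0.54,0.11,0],"twist":[0,0,0]},{"delta_pos":[0.62,0.14,0],"twist":[0,0,0]},{"delta_pos":[0.7,0.15,0],"twist":[0,0,0]},{"delta_pos":[0.78,0.15,0],"twist":[0,0,0]},{"delta_pos":[0.82,0.15,0],"twist":[0,0,0]}]}}

```text
clock: 6.55
tcp_pos: [0.5335, 0.1384, 0.1039]
tcp_rot: [-0.0, 0.707, 0.707, 0.0]
ft_force: [0.0, 0.3, 0.2]
opening: 0.389
finger_force: 0.0
```

```bash
python3 t.py a3.png
```

```text
6.6 [0.5334 0.1389 0.104 ] 0.3918998278705735
3790 px [148. 170.] c [0.683 0.32 ] tipdir [-0.065 -0.031]
326 px [288. 142.] c [ 0.678 -0.039] tipdir [-0.001  0.002]
381 px [242. 148.] c [0.664 0.071] tipdir [-0.001 -0.   ]
331 px [319. 180.] c [ 0.587 -0.11 ] tipdir [-0.001  0.004]
326 px [294. 212.] c [ 0.514 -0.046] tipdir [-0.002 -0.001]
```

View pics/a3.png

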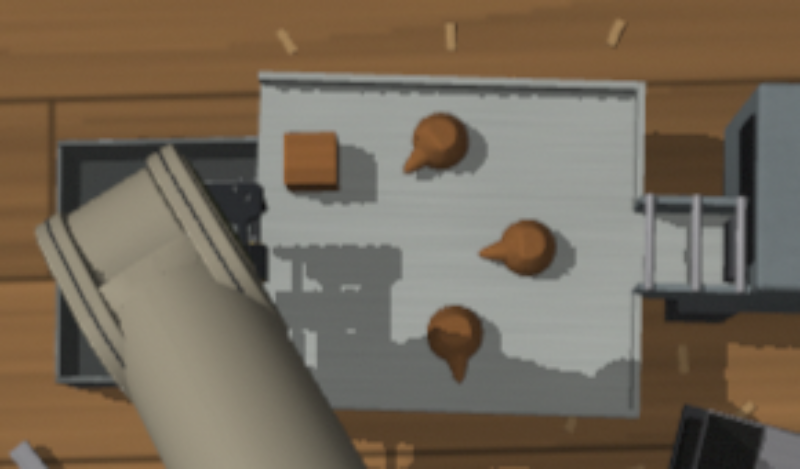

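Bud3 has gone over the lip, the blank has not moved, and the kicker has retracted. Bud4 is at crop (528,248) and bud2 at (455,335). Bud2 is next.

>>> {"api": "play_rows", "payload": {"series": [{"delta_pos":[0,0,-0.2],"twist":[0,0,0]},{"delta_pos":[0,0,-0.4],"twist":[0,0,0]},{"delta_pos":[-0.25,-0.04,-0.45],"twist":[0,0,0]},{"delta_pos":[-0.55,-0.08,-0.45],"twist":[0,0,0]},{"delta_pos":[-0.85,-0.14,-0.45],"twist":[0,0,0]},{"delta_pos":[-1,-0.14,-0.45],"twist":[0,0,0]}]}}

```text
clock: 7.2
tcp_pos: [0.5115, -0.0181, 0.1715]
tcp_rot: [0.001, 0.709, 0.705, -0.001]
ft_force: [-0.5, 0.6, -0.4]
opening: 0.393
finger_force: 0.0
```

>>> {"api": "play_rows", "payload": {"series": [{"delta_pos":[-0.3,0,0],"twist":[0,0,0]},{"delta_pos":[-0.59,0,0],"twist":[0,0,0]},{"delta_pos":[-0.59,0,0],"twist":[0,0,0]},{"delta_pos":[-0.59,0,0.2],"twist":[0,0,0]},{"delta_pos":[-0.59,0,0.4],"twist":[0,0,0]},{"delta_pos":[-0.59,0,0.45],"twist":[0,0,0]},{"delta_pos":[-0.59,0,0.45],"twist":[0,0,0]}]}}

```text
clock: 7.9
tcp_pos: [0.5119, -0.1015, 0.1034]
tcp_rot: [-0.001, 0.707, 0.707, -0.0]
ft_force: [-0.7, -0.2, 0.4]
opening: 0.388
finger_force: 0.0
```

>>> {"api": "play_rows", "payload": {"series": [{"delta_pos":[0.1,0,0],"twist":[0,0,0]},{"delta_pos":[0.2,0,0],"twist":[0,0,0]},{"delta_pos":[0.3,0.02,0],"twist":[0,0,0]},{"delta_pos":[0.4,0.05,0],"twist":[0,0,0]},{"delta_pos":[0.5,0.08,0],"twist":[0,0,0]},{"delta_pos":[0.6,0.11,0],"twist":[0,0,0]},{"delta_pos":[0.7,0.14,0],"twist":[0,0,0]},{"delta_pos":[0.8,0.17,0],"twist":[0,0,0]},{"delta_pos":[0.9,0.2,0],"twist":[0,0,0]},{"delta_pos":[1,0.22,0],"twist":[0,0,0]}]}}

```text
clock: 8.9
tcp_pos: [0.5462, 0.0505, 0.1053]
tcp_rot: [0.001, 0.707, 0.707, 0.001]
ft_force: [0.5, -0.2, -0.7]
opening: 0.391
finger_force: 0.2
```

>>> {"api": "play_rows", "payload": {"series": [{"delta_pos":[0.1,0,0],"twist":[0,0,0]},{"delta_pos":[0.2,0,0],"twist":[0,0,0]},{"delta_pos":[0.3,0,0],"twist":[0,0,0]},{"delta_pos":[0.4,0,0],"twist":[0,0,0]},{"delta_pos":[0.5,0,0],"twist":[0,0,0]},{"delta_pos":[0.6,0,0],"twist":[0,0,0]},{"delta_pos":[0.6,0,0],"twist":[0,0,0]}]}}

```text
clock: 9.6
tcp_pos: [0.5454, 0.1413, 0.1043]
tcp_rot: [-0.0, 0.706, 0.708, 0.001]
ft_force: [-0.4, -0.2, -0.1]
opening: 0.388
finger_force: 0.0
```

```bash
python3 t.py
```

```text
9.65 [0.5456 0.1395 0.1041] 0.3919927694905598
3715 px [148. 171.] c [0.683 0.32 ] tipdir [-0.066 -0.031]
327 px [288. 142.] c [ 0.678 -0.039] tipdir [-0.001  0.002]
381 px [242. 148.] c [0.664 0.071] tipdir [-0.001 -0.   ]
331 px [319. 180.] c [ 0.587 -0.11 ] tipdir [-0.001  0.004]
```

>>> {"api": "play_rows", "payload": {"series": [{"delta_pos":[0,0,-0.2],"twist":[0,0,0]},{"delta_pos":[0,0,-0.4],"twist":[0,0,0]},{"delta_pos":[-0.25,0.05,-0.45],"twist":[0,0,0]},{"delta_pos":[-0.55,0.15,-0.45],"twist":[0,0,0]},{"delta_pos":[-0.85,0.27,-0.45],"twist":[0,0,0]},{"delta_pos":[-1,0.27,-0.45],"twist":[0,0,0]}]}}

```text
clock: 10.25
tcp_pos: [0.5873, -0.0185, 0.1712]
tcp_rot: [0.001, 0.71, 0.704, -0.001]
ft_force: [0.1, 0.1, 0.2]
opening: 0.387
finger_force: 0.0
```

>>> {"api": "play_rows", "payload": {"series": [{"delta_pos":[-0.3,0,0],"twist":[0,0,0]},{"delta_pos":[-0.6,0,0],"twist":[0,0,0]},{"delta_pos":[-0.9,0,0],"twist":[0,0,0]},{"delta_pos":[-1,0,0],"twist":[0,0,0]},{"delta_pos":[-1,0,0],"twist":[0,0,0]},{"delta_pos":[-1,0,0.2],"twist":[0,0,0]},{"delta_pos":[-1,0,0.4],"twist":[0,0,0]},{"delta_pos":[-1,0,0.45],"twist":[0,0,0]},{"delta_pos":[-1,0,0.45],"twist":[0,0,0]}]}}

```text
clock: 11.15
tcp_pos: [0.5854, -0.1608, 0.1033]
tcp_rot: [-0.001, 0.707, 0.707, -0.0]
ft_force: [-0.2, 0.6, 0.9]
opening: 0.387
finger_force: 0.0
```

>>> {"api": "play_rows", "payload": {"series": [{"delta_pos":[0.1,0,0],"twist":[0,0,0]},{"delta_pos":[0.2,0,0],"twist":[0,0,0]},{"delta_pos":[0.3,0,0],"twist":[0,0,0]},{"delta_pos":[0.4,0,0],"twist":[0,0,0]},{"delta_pos":[0.5,0,0],"twist":[0,0,0]},{"delta_pos":[0.6,0,0],"twist":[0,0,0]},{"delta_pos":[0.7,0,0],"twist":[0,0,0]},{"delta_pos":[0.8,0,0],"twist":[0,0,0]},{"delta_pos":[0.9,0,0],"twist":[0,0,0]},{"delta_pos":[1,0,0],"twist":[0,0,0]}]}}

```text
clock: 12.15
tcp_pos: [0.5861, -0.0107, 0.104]
tcp_rot: [0.0, 0.707, 0.707, -0.0]
ft_force: [0.9, -0.3, 0.4]
opening: 0.389
finger_force: 0.5
```

>>> {"api": "play_rows", "payload": {"series": [{"delta_pos":[0.1,0,0],"twist":[0,0,0]},{"delta_pos":[0.2,0,0],"twist":[0,0,0]},{"delta_pos":[0.3,0,0],"twist":[0,0,0]},{"delta_pos":[0.4,0,0],"twist":[0,0,0]},{"delta_pos":[0.5,0,0],"twist":[0,0,0]},{"delta_pos":[0.6,0,0],"twist":[0,0,0]},{"delta_pos":[0.7,0,0],"twist":[0,0,0]},{"delta_pos":[0.8,0,0],"twist":[0,0,0]},{"delta_pos":[0.9,0,0],"twist":[0,0,0]},{"delta_pos":[1,0,0],"twist":[0,0,0]}]}}

```text
clock: 13.15
tcp_pos: [0.5862, 0.1395, 0.1039]
tcp_rot: [-0.0, 0.707, 0.707, 0.0]
ft_force: [1.0, -0.2, -0.9]
opening: 0.392
finger_force: 0.0
```

```bash
python3 t.py
```

```text
13.2 [0.5857 0.1427 0.1041] 0.3908340566858448
115 px [214. 128.] c [0.713 0.124] tipdir [-0.     0.012]
2967 px [137. 183.] c [0.635 0.32 ] tipdir [-0.048 -0.005]
326 px [288. 142.] c [ 0.678 -0.039] tipdir [-0.001  0.002]
380 px [242. 148.] c [0.664 0.071] tipdir [-0.001 -0.   ]
```

Bud4 has gone into the tote too. Bud1 sits near the wall and behind the blank, so I'll turn the fork a quarter turn and sweep it sideways (-x) first.

>>> {"api": "play_rows", "payload": {"series": [{"delta_pos":[0,0,-0.25],"twist":[0,0,0]},{"delta_pos":[0,0,-0.45],"twist":[0,0,0.1]},{"delta_pos":[-0.2,0.1,-0.45],"twist":[0,0,0.2]},{"delta_pos":[-0.4,0.25,-0.45],"twist":[0,0,0.3]},{"delta_pos":[-0.6,0.4,-0.45],"twist":[0,0,0.4]},{"delta_pos":[-0.8,0.6,-0.45],"twist":[0,0,0.5]},{"delta_pos":[-1,0.79,-0.45],"twist":[0,0,0.6]},{"delta_pos":[-1,0.79,-0.45],"twist":[0,0,0.7]},{"delta_pos":[-1,0.79,-0.45],"twist":[0,0,0.8]},{"delta_pos":[-1,0.79,-0.45],"twist":[0,0,0.9]}], "fingers": -0.035}}

```text
clock: 14.2
tcp_pos: [0.7048, -0.0121, 0.171]
tcp_rot: [-0.0, 0.994, 0.106, -0.0]
ft_force: [-0.0, -0.2, -1.5]
opening: 0.48
finger_force: 0.0
```

```bash
python3 - <<'E'
from h import *
s=read_state();M=Rn.from_quat(np.roll(s['tcp_rot'],-1)).as_matrix();print(s['tcp_pos'],s['opening'],M.round(3).tolist(),s['joint_pos'].round(2))
d=np.array([.705,-.039,.17])-s['tcp_pos'];print((M.T@d/.15).round(3))
Mt=np.array([[1,0,0],[0,-1,0],[0,0,-1.]]);print(Rn.from_matrix(M.T@Mt).as_rotvec()/1.5)
E
```

```text
[ 0.7047595  -0.01209894  0.1709694 ] 0.4804554742086325 [[0.977, 0.212, -0.001], [0.212, -0.977, 0.0], [-0.001, -0.0, -1.0]] [ 0.16  0.57 -0.32  1.29  0.18  1.31 -1.51]
[-0.036  0.176  0.006]
[-0.000152    0.00042376  0.14215894]
```

>>> {"api": "play_rows", "payload": {"series": [{"delta_pos":[-0.036,0.176,0],"twist":[0,0,0.09]},{"delta_pos":[-0.036,0.176,0],"twist":[0,0,0.142]},{"delta_pos":[-0.036,0.176,0],"twist":[0,0,0.142]},{"delta_pos":[-0.036,0.176,0],"twist":[0,0,0.142]}]}}

```text
clock: 14.6
tcp_pos: [0.7051, -0.0381, 0.1714]
tcp_rot: [-0.0, 1.0, 0.005, -0.0]
ft_force: [0.2, 0.4, 0.2]
opening: 0.481
finger_force: 0.0
```

>>> {"api": "play_rows", "payload": {"series": [{"delta_pos":[0,0,0.1],"twist":[0,0,0]},{"delta_pos":[0,0,0.2],"twist":[0,0,0]},{"delta_pos":[0,0,0.3],"twist":[0,0,0]},{"delta_pos":[0,0,0.4],"twist":[0,0,0]},{"delta_pos":[0,0,0.45],"twist":[0,0,0]},{"delta_pos":[0,0,0.45],"twist":[0,0,0]}]}}

```text
clock: 15.2
tcp_pos: [0.7044, -0.0389, 0.1021]
tcp_rot: [-0.0, 1.0, 0.004, -0.001]
ft_force: [1.0, -0.5, 0.5]
opening: 0.482
finger_force: 0.0
```

```bash
python3 - <<'E'
from h import *
s=read_state();print(s['tcp_pos'],s['ft_force'])
c=cam('side');cv2.imwrite('pics/s5.png',cv2.resize(c['frame'][120:290,220:430,::-1],(741,600)))
E
```

```text
[ 0.70435017 -0.03894867  0.1021136 ] [ 1.04130298 -0.50148681  0.51934973]
```

View pics/s5.png

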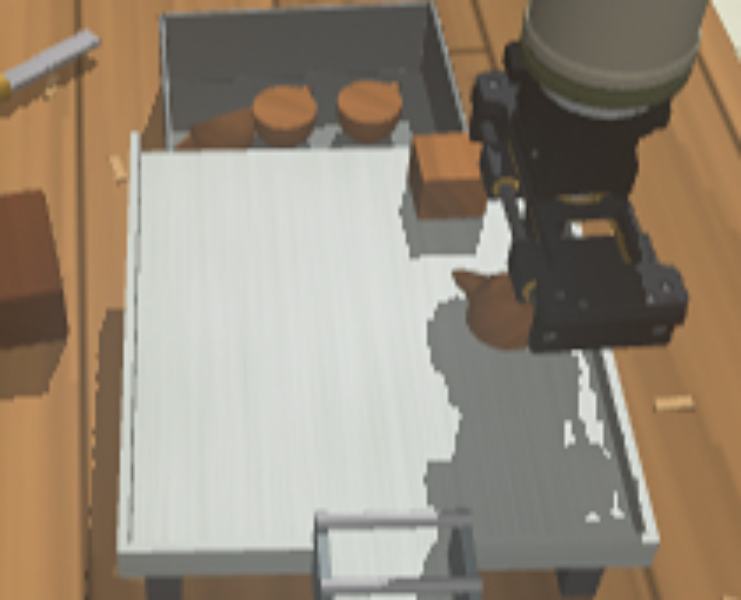

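Three buds lie in the tote, and bud1 is cradled by the fork at crop (500,310). Next is the sideways sweep.

>>> {"api": "play_rows", "payload": {"series": [{"delta_pos":[-0.05,0,0],"twist":[0,0,0]},{"delta_pos":[-0.12,0,0],"twist":[0,0,0]},{"delta_pos":[-0.2,0,0],"twist":[0,0,0]},{"delta_pos":[-0.28,0,0],"twist":[0,0,0]},{"delta_pos":[-0.36,0,0],"twist":[0,0,0]},{"delta_pos":[-0.44,0,0],"twist":[0,0,0]},{"delta_pos":[-0.52,0,0],"twist":[0,0,0]},{"delta_pos":[-0.6,0,0],"twist":[0,0,0]},{"delta_pos":[-0.67,0,0],"twist":[0,0,0]},{"delta_pos":[-0.67,0,0],"twist":[0,0,0]}]}}

```text
clock: 16.25
tcp_pos: [0.6038, -0.04, 0.1048]
tcp_rot: [0.0, 1.0, 0.003, 0.0]
ft_force: [-0.5, -0.1, 0.4]
opening: 0.481
finger_force: 0.0
```

>>> {"api": "play_rows", "payload": {"series": [{"delta_pos":[0.05,0,0],"twist":[0,0,0]},{"delta_pos":[0.05,0,-0.2],"twist":[0,0,0]},{"delta_pos":[0.05,0,-0.45],"twist":[0,0,-0.1]},{"delta_pos":[0.05,0.2,-0.45],"twist":[0,0,-0.2]},{"delta_pos":[0.05,0.4,-0.45],"twist":[0,0,-0.3]},{"delta_pos":[0.05,0.6,-0.45],"twist":[0,0,-0.4]},{"delta_pos":[0,0.6,-0.45],"twist":[0,0,-0.5]},{"delta_pos":[-0.1,0.6,-0.45],"twist":[0,0,-0.6]},{"delta_pos":[-0.1,0.6,-0.45],"twist":[0,0,-0.7]},{"delta_pos":[-0.1,0.6,-0.45],"twist":[0,0,-0.8]}], "fingers": -0.035}}

```text
clock: 17.25
tcp_pos: [0.5911, -0.1301, 0.1718]
tcp_rot: [0.0, 0.822, 0.57, 0.0]
ft_force: [1.3, -0.3, 0.8]
opening: 0.482
finger_force: 0.0
```

```bash
python3 t.py; python3 - <<'E'
from h import *
s=read_state();M=Rn.from_quat(np.roll(s['tcp_rot'],-1)).as_matrix();print(s['tcp_pos'],M.round(3).tolist())
Mt=np.array([[0,1,0],[1,0,0],[0,0,-1.]]);print(Rn.from_matrix(M.T@Mt).as_rotvec()/1.5)
c=cam('wrist');cv2.imwrite('pics/w6.png',c['frame'][:,:,::-1])
d=cam('side')
hsv=cv2.cvtColor(d['frame'],cv2.COLOR_RGB2HSV);w=((hsv[...,1]>110)&(hsv[...,0]<25)).astype('uint8')
m=np.zeros_like(w);cv2.fillPoly(m,[np.array([proj(d,np.array([x,y,.08])) for x,y in[(.48,.1),(.7,.1),(.7,-.17),(.48,-.17)]]).astype(np.int32)],1)
n,l,st,ce=cv2.connectedComponentsWithStats(w&m)
for i in range(1,n):
    if st[i][4]>40:
        dd=cv2.distanceTransform((l==i).astype('uint8'),cv2.DIST_L2,5);j=np.unravel_index(dd.argmax(),dd.shape);print('side',st[i],ray(d,j[1],j[0],.097).round(3))
E
```

```text
17.3 [ 0.5911 -0.1301  0.1717] 0.4789382487769724
4084 px [151. 173.] c [0.683 0.32 ] tipdir [-0.072 -0.036]
381 px [242. 148.] c [0.664 0.071] tipdir [-0.001 -0.   ]
322 px [183. 166.] c [0.625 0.208] tipdir [0. 0.]
329 px [290. 185.] c [ 0.577 -0.041] tipdir [-0.001  0.002]
624 px [187. 201.] c [0.565 0.206] tipdir [-0.021 -0.006]
[ 0.59113598 -0.13010823  0.1717084 ] [[0.342, 0.94, 0.001], [0.94, -0.342, 0.0], [0.0, 0.001, -1.0]]
[ 4.73782552e-04 -1.10318728e-04 -2.32390990e-01]
side [348 165  11  10  59] [0.684 0.067 0.097]
```

>>> {"api": "play_rows", "payload": {"series": [{"delta_pos":[0.187,-0.168,0],"twist":[0,0,-0.1]},{"delta_pos":[0.187,-0.168,0],"twist":[0,0,-0.2]},{"delta_pos":[0.187,-0.168,0],"twist":[0,0,-0.232]},{"delta_pos":[0.187,-0.168,0.2],"twist":[0,0,-0.232]},{"delta_pos":[0.187,-0.168,0.35],"twist":[0,0,-0.232]},{"delta_pos":[0.187,-0.168,0.45],"twist":[0,0,-0.232]},{"delta_pos":[0.187,-0.168,0.45],"twist":[0,0,-0.232]},{"delta_pos":[0.187,-0.168,0.45],"twist":[0,0,-0.232]}], "fingers": -0.18}}

```text
clock: 18.2
tcp_pos: [0.5772, -0.0946, 0.1046]
tcp_rot: [0.0, 0.713, 0.701, 0.0]
ft_force: [0.1, -0.5, 0.1]
opening: 0.412
finger_force: 0.0
```

>>> {"api": "play_rows", "payload": {"series": [{"delta_pos":[0.1,0,0],"twist":[0,0,0]},{"delta_pos":[0.2,0,0],"twist":[0,0,0]},{"delta_pos":[0.3,0,0],"twist":[0,0,0]},{"delta_pos":[0.4,0,0],"twist":[0,0,0]},{"delta_pos":[0.5,0,0],"twist":[0,0,0]},{"delta_pos":[0.6,0,0],"twist":[0,0,0]},{"delta_pos":[0.7,0,0],"twist":[0,0,0]},{"delta_pos":[0.8,0,0],"twist":[0,0,0]},{"delta_pos":[0.9,0,0],"twist":[0,0,0]},{"delta_pos":[1,0,0],"twist":[0,0,0]}]}}

```text
clock: 19.2
tcp_pos: [0.5791, 0.0566, 0.104]
tcp_rot: [0.0, 0.713, 0.701, -0.0]
ft_force: [0.2, -0.9, 1.2]
opening: 0.411
finger_force: 0.7
```

>>> {"api": "play_rows", "payload": {"series": [{"delta_pos":[0.1,0,0],"twist":[0,0,0]},{"delta_pos":[0.2,0,0],"twist":[0,0,0]},{"delta_pos":[0.3,0,0],"twist":[0,0,0]},{"delta_pos":[0.4,0,0],"twist":[0,0,0]},{"delta_pos":[0.5,0,0],"twist":[0,0,0]},{"delta_pos":[0.58,0,0],"twist":[0,0,0]},{"delta_pos":[0.58,0,0],"twist":[0,0,0]}]}}

```text
clock: 19.9
tcp_pos: [0.5801, 0.145, 0.104]
tcp_rot: [-0.0, 0.712, 0.702, 0.0]
ft_force: [-0.1, -0.5, -0.4]
opening: 0.414
finger_force: 0.0
```

```bash
python3 t.py; python3 - <<'E'
from h import *
c=cam('side');cv2.imwrite('pics/s7.png',cv2.resize(c['frame'][100:300,200:430,::-1],(690,600)))
E
```

```text
19.95 [0.5803 0.1434 0.1039] 0.4101669233388468
212 px [212. 130.] c [0.709 0.152] tipdir [ 0.    -0.011]
2890 px [137. 183.] c [0.612 0.32 ] tipdir [-0.024 -0.004]
381 px [242. 148.] c [0.664 0.071] tipdir [-0.001 -0.   ]
```

View pics/s7.png

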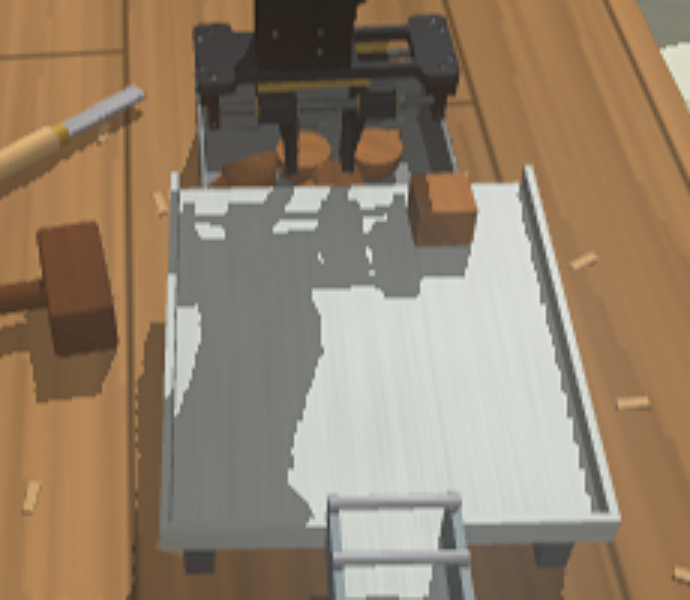

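The tray now holds only the blank, and bud1 has dropped between the others in the tote. I'll lift clear and verify.

>>> {"api": "play_rows", "payload": {"series": [{"delta_pos":[0,0,-0.2],"twist":[0,0,0]},{"delta_pos":[0,0,-0.5],"twist":[0,0,0]},{"delta_pos":[-0.2,0,-0.8],"twist":[0,0,0]},{"delta_pos":[-0.5,0,-0.8],"twist":[0,0,0]},{"delta_pos":[-0.8,0,-0.8],"twist":[0,0,0]},{"delta_pos":[-1,0,-0.8],"twist":[0,0,0]},{"delta_pos":[-1,0,-0.8],"twist":[0,0,0]},{"delta_pos":[-1,0,-0.8],"twist":[0,0,0]}]}}

```text
clock: 20.8
tcp_pos: [0.578, -0.009, 0.224]
tcp_rot: [0.0, 0.714, 0.7, -0.0]
ft_force: [-0.2, 1.3, 0.1]
opening: 0.411
finger_force: 0.0
```

```bash
python3 t.py t8.png
```

```text
20.85 [ 0.578  -0.0074  0.224 ] 0.4126414736090005
4080 px [151. 173.] c [0.683 0.32 ] tipdir [-0.072 -0.036]
319 px [183. 166.] c [0.625 0.208] tipdir [0.001 0.   ]
309 px [205. 190.] c [0.57  0.158] tipdir [-0.003 -0.   ]
620 px [186. 201.] c [0.565 0.209] tipdir [-0.02  -0.007]
```

View pics/t8.png

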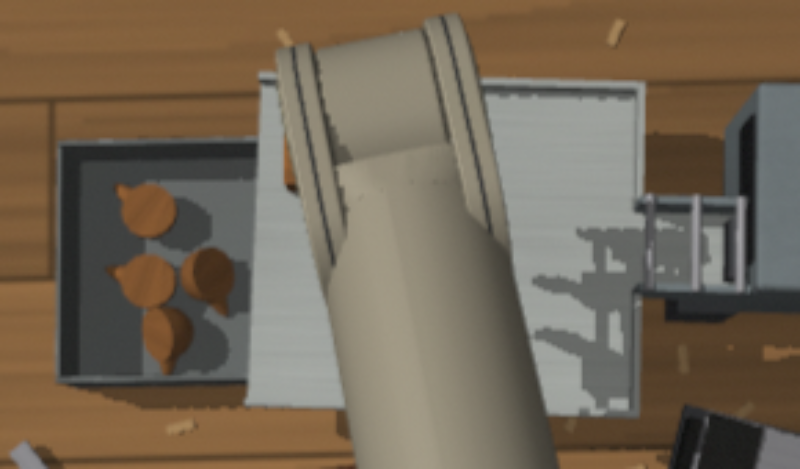

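All four buds are in the tote, at crop (148,210), (148,280), (207,275) and (167,335). The blank is still on the tray at its original place, and the arm is clear of everything.

```bash
python3 -c "
from bench import *
print(close_job())"
```

```text
the job is handed in; nothing more can be done
None
```

I pressed the pedal to its stop and held it there, then swept all four buds over the lip into the tote; the blank, mallet and chisel were left where they lay, and I handed the job in at about 21 s.

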